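Set up the battery charging row

ROBOT

A 6-joint arm with a two-finger parallel gripper is mounted at the origin on a cart in front of the work surface, level with it; the furniture and walls round the work are solid. World frame = base frame: x ahead of the robot, y to its left, z up, the work surface at z = 0. Lengths are in mm, angles in rad, forces in N, time in s.
With the tool pointing down it reaches from about 300 to 775 mm from the base axis. Payload 14.6 kg.
Tool frame: the origin (TCP) lies between the finger pads; the fingertips stand manip.tip_reach ahead of it and the grasp point (between the pads) lies 5 mm behind it (manip.tip_reach is the distance from the TCP to the fingertips, in mm); z points along the fingers, y is the line along which they close (so a half turn about z gives the same grasp; the last joint's range is limited). The gripper opens to 94 mm and grips with 3 to 60 N. Pads are 16 mm wide; open, the fingers measure 119 mm over their backs; the gripper's body (75 mm by 177 mm) begins 78 mm behind the grasp point.
Start: joints at [-1.216, 0.3, 1.521, -0, 1.321, -0.067], TCP at [225.164, -501.787, 219.446] pointing down, gripper open.
Joint ranges: [-3.03, 3.03], [-0.79, 2.21], [0.23, 2.52], [-1.04, 4.18], [0, 3.07], [-2.55, 2.55]. Speed limits (rad/s): [2.22, 2.22, 2.57, 3.14, 3.14, 3.14].

INTERFACE

Orientations are given as [roll, pitch, yaw] about the fixed x, y, z axes, in that order (R = Rz(yaw) Ry(pitch) Rx(roll)).
In Python, from cell import manip gives the robot as it stands. The module is installed in compiled form; this text tells all that it offers.
- The arm moves only by the shell command python3 -m creep 'ROWS' [FORCE]. ROWS is JSON, a list of rows, each a list of 3 entries, a list of its own where there are three numbers: the opening, from -1 (shut) to 1 (fully open), then the shift along the tool's x, y, z in cm, then the turn about the tool's z in units of 5 degrees (1.0 is 5 degrees). In form: [[grip, [tx, ty, tz], roll], ...]. A call has 1 to 12 rows; each row is the pose to reach, as a shift and turn from the pose commanded when the call began, along the tool's axes at that moment; what a row does not reach only later rows make up. A row lasts 1/10 s, in which the tool goes at most 50 mm and 8.59 degrees, less where a joint would pass 70% of its speed; a pose out of reach is approached as far as the arm can. A call with a gripper value outside its range is refused whole. The fingers move at their own pace and stop on an object; FORCE is the grip in N (left out, the last holds). Time passes only in rows, so rows that repeat a pose let the fingers close. It gives the time, the measured TCP pose, the force, the opening and the grip force at its end, in the units of the state.
- manip.read_state(): the state, without advancing time (a new reading comes with each control period).
- manip.camera(name): name is "scene" or "top" or "wrist"; returns the picture (480x640x3 uint8, red, green, blue); there is no depth.
- manip.camera_params(name): a dict with "fovy" (degrees; the focal length in pixels is half the picture's height over the tangent of half this angle, whatever the lens; pixels are square), "cx", "cy" (the principal point, pixels), "origin" and "attitude" of the camera in the world. Camera axes: x right, y down, z forward; pixel columns grow to the right and rows downward; lengths in mm; the calibration is good to about 2 mm. The wrist camera is an equidistant fisheye: a pixel r from the principal point sees the ray r / f radians off the axis. A picture is of the moment at which its call begins: read the wrist's pose just before it. camera_params takes no time and is no camera call; for the wrist camera it gives the pose at the moment of the call.
- manip.sign_off(): hands the job in; it is judged then, once.
The state is a dict: "clock": time; "joints": joint angles; "qd": joint speeds; "effort": joint torques, N m; "eef_pos": TCP position; "eef_rot": TCP orientation; "wrist_force": force on the tool from outside, world axes, zero at the start; "moment": the same for the moment, N m; "finger_gap": finger opening in mm; "finger_force": force on a finger pad.
Only numpy, scipy, OpenCV 4.12 (cv2) and the standard library are available. Lean on these libraries where they do the work, as an engineer would, in place of code of your own. Each camera call takes 0.05 s, during which the arm holds its last target. There are 200 camera calls.

TASK

Get the battery charging row going. First push the loose white add-on block up against the right-hand end of the white charger, so that the two stand flush in line with no gap; then plug every loose battery pack fully home into a free socket of the row, any pack in any socket. Last, turn the ring-bound sign's leaf over its rings so that it lies on the right and shows its green face, and leave the other kitchen things standing where they are.

Things in the scene. Friction and masses are not known exactly. Their poses are not given: they have to be found in the camera images.
- charger: White charger, fixed. Socket block 68 (x) x 144 (y) x 40 mm, with a 30 mm long, 58 mm high power housing beyond its left (+y) end and two free sockets, 36 mm left and right of the origin. Origin: centre of the socket block's underside; y along the row to the left, x away from the robot; yaw within 0.1 rad.
- addon: White add-on block with two sockets, loose, 68 (x) x 144 (y) x 40 mm, 0.9 kg, smooth flat sides; grip it across the 68 mm. Starts 30 to 60 mm to the right of the charger, a little turned and offset. Origin: centre of its underside; y along its length towards the charger (left), x away from the robot.
- charger_joint_face (a point): Centre of the charger's right-hand end face (72 mm right of its origin, 20 mm high); axes as the charger's.
- addon_joint_face (a point): Centre of the add-on's left-hand end face, the one to be put against the charger (72 mm left of its origin, 20 mm high); axes as the add-on's.
- socket_1 (a point): Centre of the mouth of the charger's left socket, at the height of the block's top. Rectangular hole 52 (x) x 56 (y) mm (1 mm play each side of a plug), lead-in bevel 3 mm, 26 mm deep; a pack is home when its upper block sits on the block's top, plug underside 24 mm below this point. Axes as those of its block: x across the row, y along the row, z up.
- socket_2 (a point): Centre of the mouth of the charger's right socket, at the height of the block's top. Rectangular hole 52 (x) x 56 (y) mm (1 mm play each side of a plug), lead-in bevel 3 mm, 26 mm deep; a pack is home when its upper block sits on the block's top, plug underside 24 mm below this point. Axes as those of its block: x across the row, y along the row, z up.
- socket_3 (a point): Centre of the mouth of the add-on's left socket, at the height of the block's top. Rectangular hole 52 (x) x 56 (y) mm (1 mm play each side of a plug), lead-in bevel 3 mm, 26 mm deep; a pack is home when its upper block sits on the block's top, plug underside 24 mm below this point. Axes as those of its block: x across the row, y along the row, z up.
- socket_4 (a point): Centre of the mouth of the add-on's right socket, at the height of the block's top. Rectangular hole 52 (x) x 56 (y) mm (1 mm play each side of a plug), lead-in bevel 3 mm, 26 mm deep; a pack is home when its upper block sits on the block's top, plug underside 24 mm below this point. Axes as those of its block: x across the row, y along the row, z up.
- pack_blue: Blue battery pack: a grey block with a blue cap, standing on its black plug. Upper block 58 (x) x 62 (y) x 38 mm, grip it across the 58 mm; below it the narrower plug 50 (x) x 54 (y) x 24 mm; 62 mm tall in all, 0.3 kg, heavy at the foot. Origin: centre of the plug's underside; z up through the pack. It fits a socket either way round (half turn about z). May be absent.
- pack_yellow: Yellow battery pack: a grey block with a yellow cap, standing on its black plug. Upper block 58 (x) x 62 (y) x 38 mm, grip it across the 58 mm; below it the narrower plug 50 (x) x 54 (y) x 24 mm; 62 mm tall in all, 0.3 kg, heavy at the foot. Origin: centre of the plug's underside; z up through the pack. It fits a socket either way round (half turn about z). May be absent.
- pack_red: Red battery pack: a grey block with a red cap, standing on its black plug. Upper block 58 (x) x 62 (y) x 38 mm, grip it across the 58 mm; below it the narrower plug 50 (x) x 54 (y) x 24 mm; 62 mm tall in all, 0.3 kg, heavy at the foot. Origin: centre of the plug's underside; z up through the pack. It fits a socket either way round (half turn about z). May be absent.
- pack_white: White battery pack: a grey block with a white cap, standing on its black plug. Upper block 58 (x) x 62 (y) x 38 mm, grip it across the 58 mm; below it the narrower plug 50 (x) x 54 (y) x 24 mm; 62 mm tall in all, 0.3 kg, heavy at the foot. Origin: centre of the plug's underside; z up through the pack. It fits a socket either way round (half turn about z). May be absent.
- sign_stand: Black foot of the ring-bound sign, fixed, 100 (x) x 120 (y) mm, with two low slopes up to 48 mm high beside a row of three steel rings (tops 40 mm high). Origin: centre of its underside; the rings' axis runs along its x, the leaf turns from its +y (left) side to its -y (right) side.
- sign_hinge (a point): Middle of the rings' axis, about which the leaf turns, 30 mm above the worktop; axes as the stand's.
- leaf_edge (a point): Middle of the leaf's free edge, 85 mm from the rings' axis; at the start it overhangs to the left, about 95 mm above the worktop and 55 mm from the axis. A closed finger can push it over from outside: tip some 70 mm above the worktop, moved towards and over the rings while rising 20 mm with the edge (the pads are not slippery).
- leaf (a joint): Turn of the leaf about the rings (rad): 0 = lying on the left, rising 50 degrees outward, orange face showing; 0.70 = upright; 1.40 = lying on the right, rising 50 degrees outward, green face showing. Stiff plate 96 mm (along x) x 77 mm x 3 mm, 50 g, turns easily (under 1 N at the edge); past upright it falls over by its own weight.
- mug: Orange mug, 81x113x101 mm, a bystander. Origin: centre of its underside.
- spice_jar: Spice jar with red lid, 45 mm across, 106 mm high, a bystander. Origin: centre of its underside.
- cup: White cup, 75 mm across, 87 mm high, a bystander. Origin: centre of its underside.

How it is judged (in metres and radians):
On the way, in this order (a step that is already met when the one before it is completed fails the run):
1. the add-on stands flush against the charger's right-hand end (y of addon_joint_face in the frame of charger_joint_face between -0.004 and 0.004 m and x of addon_joint_face in the frame of charger_joint_face between -0.005 and 0.005 m and angle between the y axis of addon and the y axis of charger, either way round below 0.06 rad and angle between addon's own z axis and vertical below 0.06 rad), for 0.2 s.
2. every pack present is plugged fully home in a socket, the add-on still flush (all of step 1 and ((x of pack_blue in the frame of socket_1 between -0.004 and 0.004 m and y of pack_blue in the frame of socket_1 between -0.004 and 0.004 m and z of pack_blue in the frame of socket_1 below -0.02 m and angle between the x axis of pack_blue and the x axis of socket_1, either way round below 0.08 rad and angle between the z axis of pack_blue and the z axis of socket_1, either way round below 0.08 rad) or (x of pack_blue in the frame of socket_2 between -0.004 and 0.004 m and y of pack_blue in the frame of socket_2 between -0.004 and 0.004 m and z of pack_blue in the frame of socket_2 below -0.02 m and angle between the x axis of pack_blue and the x axis of socket_2, either way round below 0.08 rad and angle between the z axis of pack_blue and the z axis of socket_2, either way round below 0.08 rad) or (x of pack_blue in the frame of socket_3 between -0.004 and 0.004 m and y of pack_blue in the frame of socket_3 between -0.004 and 0.004 m and z of pack_blue in the frame of socket_3 below -0.02 m and angle between the x axis of pack_blue and the x axis of socket_3, either way round below 0.08 rad and angle between the z axis of pack_blue and the z axis of socket_3, either way round below 0.08 rad) or (x of pack_blue in the frame of socket_4 between -0.004 and 0.004 m and y of pack_blue in the frame of socket_4 between -0.004 and 0.004 m and z of pack_blue in the frame of socket_4 below -0.02 m and angle between the x axis of pack_blue and the x axis of socket_4, either way round below 0.08 rad and angle between the z axis of pack_blue and the z axis of socket_4, either way round below 0.08 rad)) and ((x of pack_yellow in the frame of socket_1 between -0.004 and 0.004 m and y of pack_yellow in the frame of socket_1 between -0.004 and 0.004 m and z of pack_yellow in the frame of socket_1 below -0.02 m and angle between the x axis of pack_yellow and the x axis of socket_1, either way round below 0.08 rad and angle between the z axis of pack_yellow and the z axis of socket_1, either way round below 0.08 rad) or (x of pack_yellow in the frame of socket_2 between -0.004 and 0.004 m and y of pack_yellow in the frame of socket_2 between -0.004 and 0.004 m and z of pack_yellow in the frame of socket_2 below -0.02 m and angle between the x axis of pack_yellow and the x axis of socket_2, either way round below 0.08 rad and angle between the z axis of pack_yellow and the z axis of socket_2, either way round below 0.08 rad) or (x of pack_yellow in the frame of socket_3 between -0.004 and 0.004 m and y of pack_yellow in the frame of socket_3 between -0.004 and 0.004 m and z of pack_yellow in the frame of socket_3 below -0.02 m and angle between the x axis of pack_yellow and the x axis of socket_3, either way round below 0.08 rad and angle between the z axis of pack_yellow and the z axis of socket_3, either way round below 0.08 rad) or (x of pack_yellow in the frame of socket_4 between -0.004 and 0.004 m and y of pack_yellow in the frame of socket_4 between -0.004 and 0.004 m and z of pack_yellow in the frame of socket_4 below -0.02 m and angle between the x axis of pack_yellow and the x axis of socket_4, either way round below 0.08 rad and angle between the z axis of pack_yellow and the z axis of socket_4, either way round below 0.08 rad)) and ((x of pack_red in the frame of socket_1 between -0.004 and 0.004 m and y of pack_red in the frame of socket_1 between -0.004 and 0.004 m and z of pack_red in the frame of socket_1 below -0.02 m and angle between the x axis of pack_red and the x axis of socket_1, either way round below 0.08 rad and angle between the z axis of pack_red and the z axis of socket_1, either way round below 0.08 rad) or (x of pack_red in the frame of socket_2 between -0.004 and 0.004 m and y of pack_red in the frame of socket_2 between -0.004 and 0.004 m and z of pack_red in the frame of socket_2 below -0.02 m and angle between the x axis of pack_red and the x axis of socket_2, either way round below 0.08 rad and angle between the z axis of pack_red and the z axis of socket_2, either way round below 0.08 rad) or (x of pack_red in the frame of socket_3 between -0.004 and 0.004 m and y of pack_red in the frame of socket_3 between -0.004 and 0.004 m and z of pack_red in the frame of socket_3 below -0.02 m and angle between the x axis of pack_red and the x axis of socket_3, either way round below 0.08 rad and angle between the z axis of pack_red and the z axis of socket_3, either way round below 0.08 rad) or (x of pack_red in the frame of socket_4 between -0.004 and 0.004 m and y of pack_red in the frame of socket_4 between -0.004 and 0.004 m and z of pack_red in the frame of socket_4 below -0.02 m and angle between the x axis of pack_red and the x axis of socket_4, either way round below 0.08 rad and angle between the z axis of pack_red and the z axis of socket_4, either way round below 0.08 rad)) and ((x of pack_white in the frame of socket_1 between -0.004 and 0.004 m and y of pack_white in the frame of socket_1 between -0.004 and 0.004 m and z of pack_white in the frame of socket_1 below -0.02 m and angle between the x axis of pack_white and the x axis of socket_1, either way round below 0.08 rad and angle between the z axis of pack_white and the z axis of socket_1, either way round below 0.08 rad) or (x of pack_white in the frame of socket_2 between -0.004 and 0.004 m and y of pack_white in the frame of socket_2 between -0.004 and 0.004 m and z of pack_white in the frame of socket_2 below -0.02 m and angle between the x axis of pack_white and the x axis of socket_2, either way round below 0.08 rad and angle between the z axis of pack_white and the z axis of socket_2, either way round below 0.08 rad) or (x of pack_white in the frame of socket_3 between -0.004 and 0.004 m and y of pack_white in the frame of socket_3 between -0.004 and 0.004 m and z of pack_white in the frame of socket_3 below -0.02 m and angle between the x axis of pack_white and the x axis of socket_3, either way round below 0.08 rad and angle between the z axis of pack_white and the z axis of socket_3, either way round below 0.08 rad) or (x of pack_white in the frame of socket_4 between -0.004 and 0.004 m and y of pack_white in the frame of socket_4 between -0.004 and 0.004 m and z of pack_white in the frame of socket_4 below -0.02 m and angle between the x axis of pack_white and the x axis of socket_4, either way round below 0.08 rad and angle between the z axis of pack_white and the z axis of socket_4, either way round below 0.08 rad))), for 0.2 s.
3. the leaf is turned over to the right, green face showing (value of joint leaf above 1.2 rad), for 0.2 s.
At the end, for the whole second after the job is handed in: The add-on stands against the charger (gap < 4 mm, sides in line within 5 mm, square within 0.06 rad); every pack present is in a socket, within 4 mm of its centre, plug 20 mm deep or more, upright and in line within 0.08 rad; the leaf lies on the right (joint > 1.2 rad); all at rest (all of step 2 and value of joint leaf above 1.2 rad and linear speed of each of addon, pack_blue, pack_yellow, pack_red, pack_white below 0.02 m/s); the robot touches nothing.
It fails at once if the orange mug is shifted by more than 4 cm or knocked over (distance of mug from where it was at the start of the episode above 0.04 m or angle between mug's own z axis and vertical above 0.5 rad).
It fails at once if the spice jar is shifted by more than 4 cm or knocked over (distance of spice_jar from where it was at the start of the episode above 0.04 m or angle between spice_jar's own z axis and vertical above 0.5 rad).
It fails at once if the white cup is shifted by more than 4 cm or knocked over (distance of cup from where it was at the start of the episode above 0.04 m or angle between cup's own z axis and vertical above 0.5 rad).
Of pack_blue, pack_yellow, pack_red, pack_white only 3 to 4 are there at a start; the rules pass over those that are not, and their reading is None.
At some moment in a run one of pack_blue, pack_yellow, pack_red, pack_white may be knocked a few centimetres aside while the robot is not near it.
It also fails if it takes over 192 s, if anything falls off the work surface, if the arm or the gripper's body presses on something with over 40 N, if the wrist force passes 120 N, or if a joint passes its speed limit or range.

## Working session

There is one attempt and no reset: what is moved stays moved. The work goes in short steps, Python scripts to look and compute and a shell command to move; the robot and the scene stay as the last step left them, time stands still between calls to the robot, and variables do not carry over. Pictures are saved under pics/ and viewed, at most 14 in all, crops included, and the job is handed in when it is done.

```bash
mkdir -p pics; python3 - <<'E'
from cell import manip
import cv2
print(manip.read_state(), manip.tip_reach)
for n in ("scene","top","wrist"):
    print(n, manip.camera_params(n))
    cv2.imwrite(f"pics/{n}0.png", manip.camera(n)[:,:,::-1])
E
```

```text
{'clock': 0.0, 'joints': array([-1.21559291e+00,  3.00496525e-01,  1.52159738e+00, -1.74579637e-05,
        1.32069157e+00, -6.66158470e-02]), 'qd': array([ 1.14096927e-03,  5.97589020e-04,  7.56844975e-04, -2.19663633e-03,
       -2.47263044e-04, -4.17406528e-06]), 'effort': array([-1.38529034e-03, -5.31809950e+01, -3.52738059e+01,  7.07951188e-02,
        2.44329509e-02, -9.33940737e-05]), 'eef_pos': array([ 225.07914889, -501.56003496,  218.86547828]), 'eef_rot': array([-3.14040135e+00, -6.25299345e-05,  4.21823557e-01]), 'wrist_force': array([ 0.08672222, -0.27380411, -0.93525049]), 'moment': array([-0.00608241, -0.04867804, -0.02112676]), 'finger_force': 0.0, 'finger_gap': 94.19628109209424} 14.0
scene {'fovy': 51.26378442918326, 'cx': 323.8713215563948, 'cy': 243.8863128666035, 'origin': array([ 147.31011365,  754.5380754 , 1003.12891984]), 'attitude': array([-2.36498099,  0.00491017, -2.6641876 ])}
top {'fovy': 45.33179194045895, 'cx': 315.67690994247323, 'cy': 238.31873813275507, 'origin': array([ 341.62823613,  -32.67748395, 1408.55779324]), 'attitude': array([-2.96420348, -0.00298334, -1.56267762])}
wrist {'fovy': 65.70646984690485, 'cx': 317.1601093285694, 'cy': 236.36831200348357, 'origin': array([ 292.34511664, -471.67715424,  384.39569837]), 'attitude': array([ 2.88249471e+00,  7.47459787e-04, -1.14941774e+00])}
```

View pics/top0.png

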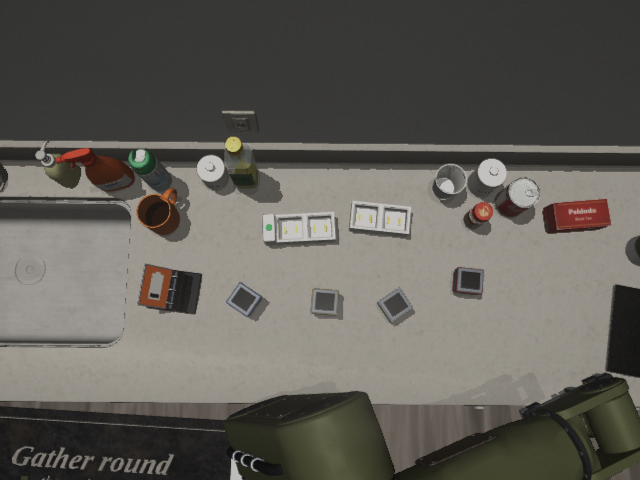

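View pics/scene0.png

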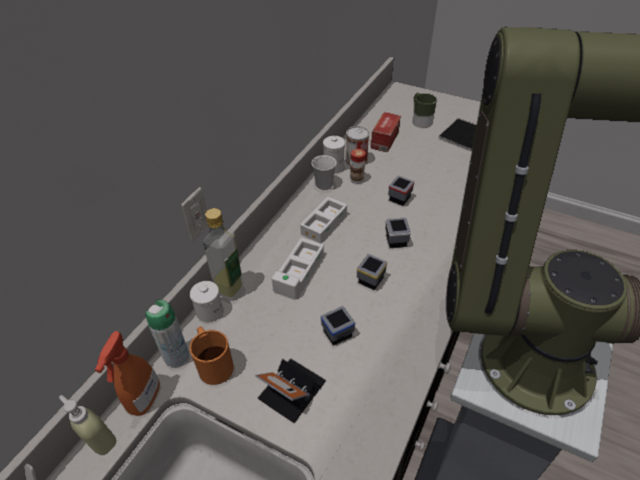

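The top view shows four packs near px (244,299), (325,301), (395,305) and (469,281). The charger is at (300,228), the add-on at (381,219), and the sign at (170,288) with its orange face on the left. I'll zoom in and cast first estimates.

```bash
cat > h.py <<'E'
import numpy as np, cv2
from scipy.spatial.transform import Rotation as Ro
from cell import manip
def ray(n,uv,p=None):
    p=p or manip.camera_params(n); uv=np.atleast_2d(np.float64(uv))
    f=240/np.tan(np.radians(p['fovy'])/2); d=(uv-[p['cx'],p['cy']])/f
    if n=='wrist':
        r=np.linalg.norm(d,axis=1,keepdims=True); v=np.c_[d*np.sinc(r/np.pi),np.cos(r)]
    else: v=np.c_[d,np.ones(len(d))]
    return p['origin'], Ro.from_euler('xyz',p['attitude']).apply(v)
def plane(n,uv,z,p=None):
    o,v=ray(n,uv,p); return o+v*((z-o[2])/v[:,2])[:,None]
def proj(n,X,p=None):
    p=p or manip.camera_params(n); X=np.atleast_2d(np.float64(X))
    c=Ro.from_euler('xyz',p['attitude']).inv().apply(X-p['origin'])
    f=240/np.tan(np.radians(p['fovy'])/2); s=np.linalg.norm(c[:,:2],axis=1,keepdims=True)
    k=np.arctan2(s,c[:,2:])/np.maximum(s,1e-9) if n=='wrist' else 1/c[:,2:]
    return c[:,:2]*k*f+[p['cx'],p['cy']]
E
python3 - <<'E'
from h import *
im=cv2.imread('pics/top0.png')
cv2.imwrite('pics/topz.png',cv2.resize(im[180:330,130:510],(800,316),interpolation=cv2.INTER_CUBIC))
for nm,uv,z in [('blue',(244,299),62),('yel',(325,301),62),('wh',(395,305),62),('red',(469,281),62),('chg',(306,228),40),('add',(381,219),40),('hinge',(175,290),40),('mug',(157,214),100),('jar',(481,213),106),('cup',(450,181),87)]:
    print(nm,plane('top',uv,z).round(0))
E
```

```text
blue [[438. 131.  62.]]
yel [[435. -58.  62.]]
wh [[ 427. -221.   62.]]
red [[ 484. -396.   62.]]
chg [[612. -11.  40.]]
add [[ 636. -193.   40.]]
hinge [[459. 299.  40.]]
mug [[631. 335. 100.]]
jar [[ 638. -418.  106.]]
cup [[ 720. -353.   87.]]
```

View pics/topz.png

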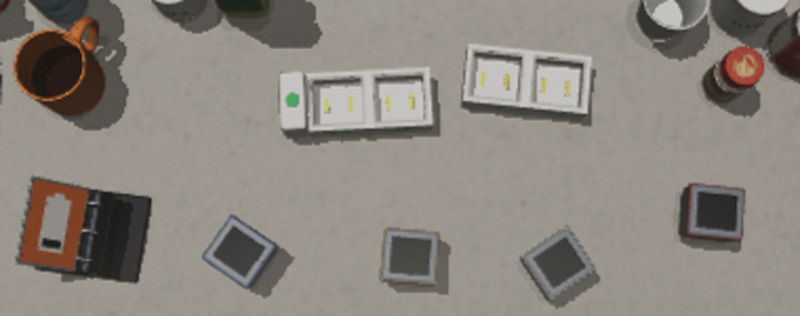

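View pics/wrist0.png

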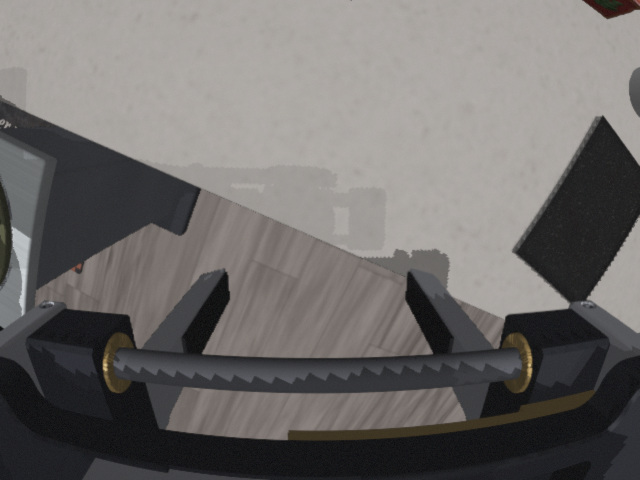

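The crop shows the blue, yellow, white and red caps from left to right. The wrist camera looks back past the fingers. I'll move so it sees the row with yaw 0.

```bash
python3 -m creep '[[1,[45,-23.7,-4],4.83],[1,[45,-23.7,-4],4.83],[1,[45,-23.7,-4],4.83],[1,[45,-23.7,-4],4.83],[1,[45,-23.7,-4],4.83],[1,[45,-23.7,-4],4.83],[1,[45,-23.7,-4],4.83],[1,[45,-23.7,-4],4.83],[1,[45,-23.7,-4],4.83],[1,[45,-23.7,-4],4.83],[1,[45,-23.7,-4],4.83],[1,[45,-23.7,-4],4.83]]'; python3 -m creep '[[1,[0,0,0],0],[1,[0,0,0],0],[1,[0,0,0],0]]'
python3 - <<'E'
from h import *
p=manip.camera_params('wrist'); im=manip.camera('wrist')[:,:,::-1]; print(p)
cv2.imwrite('pics/w1.png',im)
np.save('w1.npy',p,allow_pickle=True)
E
```

```text
clock: 1.35
eef_pos: [539.6, -99.3, 259.0]
eef_rot: [-3.141, 0.001, 0.004]
wrist_force: [1.2, -0.6, -0.7]
finger_gap: 94.4
finger_force: 0.0
clock: 1.65
eef_pos: [538.2, -102.4, 259.5]
eef_rot: [3.142, -0.0, -0.001]
wrist_force: [-0.1, -0.0, -0.1]
finger_gap: 94.2
finger_force: 0.0
{'fovy': 65.70646984690485, 'cx': 317.1601093285694, 'cy': 236.36831200348357, 'origin': array([ 611.87419628, -102.66358963,  424.95313361]), 'attitude': array([ 2.88263234e+00, -6.94442319e-04, -1.57243353e+00])}
```

View pics/w1.png

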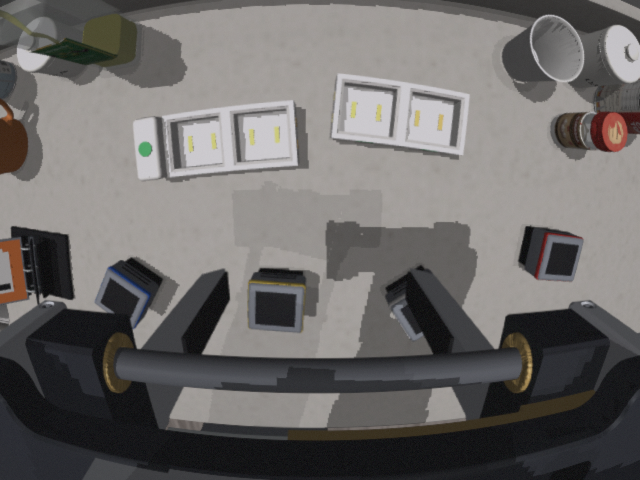

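The charger spans cols 163–298 and rows 101–178, with its housing to the left. The add-on spans cols 333–469 and rows 75–155. I'll extract metric outlines.

```bash
cat >> h.py <<'E'
def blocks(im,p,z=40,thr=165,x0=470):
    """white tops -> metric rectified image (0.5mm/px) plus rects"""
    xs=np.arange(780,x0,-.5); ys=np.arange(250,-420,-.5)
    Y,X=np.meshgrid(ys,xs); uv=proj('wrist',np.c_[X.ravel(),Y.ravel(),np.full(X.size,z)],p).astype(np.float32).reshape(*X.shape,2)
    r=cv2.remap(im,uv[...,0],uv[...,1],cv2.INTER_LINEAR)
    return r,xs,ys
E
python3 - <<'E'
from h import *
im=cv2.imread('pics/w1.png'); p=np.load('w1.npy',allow_pickle=True).item()
r,xs,ys=blocks(im,p)
g=r.min(2); print(g[::40,::60][:8])
m=((g>150)&(r.max(2).astype(int)-g<25)).astype(np.uint8)
cs,_=cv2.findContours(m,0,2)
for c in cs:
    if cv2.contourArea(c)>8000:
        (cx,cy),wh,a=cv2.minAreaRect(c); print('x',780-cy*.5,'y',250-cx*.5,np.array(wh)*.5,a, cv2.contourArea(c)*.25)
v=r.copy(); cv2.drawContours(v,cs,-1,(0,0,255),1)
cv2.imwrite('pics/r1.png',v[60:420,400:1200])
E
```

```text
[[111  77  68  69  68  48  49   0   0   0   0   0   0   0   0   0   0   0
   48  50  50 120 155]
 [107  54  76  50  47 105 130 101 132 100 103 130 100 117 129 101 124 139
  101 118  68 102 118]
 [196  27  24  38  50  47  95 152 149 150 149 152 153 153 152 151 148 149
  151 139 178 105 123]
 [149  73  72  37  29  52  94 150 150 152 148 153 152 150 152 153 153 151
  153  64  64 112 138]
 [129 149 145  92 137  84  94  94 151 150 151 154 153 151 151 153 152 156
  148  64  63  79  69]
 [ 98 152 154 152 150 154  96 151 155 155 156 153 153 195 153 153 155 153
  145 145  94 154 153]
 [114 152 153 153 154 154 154 155 155 153 157 153 155 200 200 159 100 183
  153 155 153 153  54]
 [ 93 152 154 155 152 199  72 158 106  83 144  97 154 120 200 173 186 197
  152 155 154  91  24]]
x 625.25 y -84.75 [309.5 669.5] 90.0 136855.25
```

View pics/r1.png

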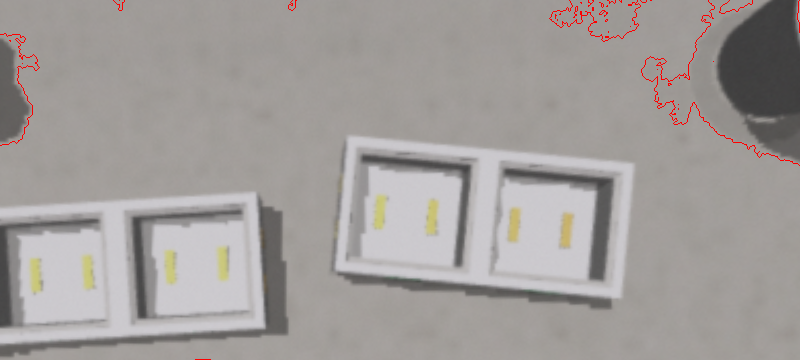

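The rectified view shows both block tops clearly. White is ~200 against a counter of ~155, so I'll threshold higher.

```bash
cat >> h.py <<'E'
def fit_blocks(im,p,ysplit,thr=180):
    r,xs,ys=blocks(im,p); m=cv2.morphologyEx((r.min(2)>thr).astype(np.uint8),cv2.MORPH_CLOSE,np.ones((9,9)))
    m[xs>690]=0
    out={}
    for nm,lo,hi in (('charger',ysplit,45),('addon',-320,ysplit)):
        k=m.copy(); k[:,(ys<lo)|(ys>hi)]=0
        c=max(cv2.findContours(k,0,1)[0],key=cv2.contourArea)[:,0]
        P=np.c_[xs[c[:,1]],ys[c[:,0]]]
        (cx,cy),wh,a=cv2.minAreaRect(P.astype(np.float32)); B=cv2.boxPoints(((cx,cy),wh,a))
        print(nm,'rect',np.round([cx,cy,*wh,a],1))
        # edge lines: front (min x), back (max x), right (min y), left
        a0=np.radians(a); a0=(a0+np.pi/4)%(np.pi/2)-np.pi/4
        u=np.array([np.cos(a0),np.sin(a0)]); v=np.array([-u[1],u[0]])
        q=(P-[cx,cy])@np.c_[u,v]; hx,hy=np.ptp(q[:,0])/2,np.ptp(q[:,1])/2
        L={}
        for e,s in (('back',(q[:,0]>hx-3)&(abs(q[:,1])<hy-6)),('front',(q[:,0]<-hx+3)&(abs(q[:,1])<hy-6)),('left',(q[:,1]>hy-3)&(abs(q[:,0])<hx-6)),('right',(q[:,1]<-hy+3)&(abs(q[:,0])<hx-6))):
            l=cv2.fitLine(P[s].astype(np.float32),cv2.DIST_HUBER,0,.01,.01).ravel()
            d=l[:2]*np.sign(l[1] if e in('back','front') else l[0]); ang=np.arctan2(-d[0],d[1]) if e in('back','front') else np.arctan2(d[1],d[0])
            print('  ',e,'pt',l[2:].round(1),'yaw',ang.round(4)); L[e]=(l[2:],ang)
        out[nm]=L
    return out
E
python3 - <<'E'
from h import *
im=cv2.imread('pics/w1.png'); p=np.load('w1.npy',allow_pickle=True).item()
fit_blocks(im,p,-110)
E
```

```text
charger rect [616.5 -16.4  67.7 127.1   3.5]
   back pt [650.  -14.2] yaw 0.0614
   front pt [583.2 -18.2] yaw 0.0596
   left pt [585.   43.8] yaw -1.5708
   right pt [620.5 -79.4] yaw 0.062
addon rect [ 641.9 -192.1  144.    67.9   84.4]
   back pt [ 675.2 -195.2] yaw -0.0969
   front pt [ 608.7 -188.8] yaw -0.0966
   left pt [ 649.  -121.2] yaw -0.0972
   right pt [ 635.  -263.4] yaw -0.096
```

Sizes match (67.9 × 144). The charger yaw is 0.061 and its origin ≈ (616, −7.5). The add-on is at (641.9, −192.1) with yaw −0.097, and its target is (624.7, −151.2). I'll go over the add-on and align.

```bash
python3 -m creep '[[1,[10.4,9,14],-16.9],[1,[10.4,9,14],-16.9],[1,[10.4,9,14],-16.9],[1,[10.4,9,14],-16.9],[1,[10.4,9,14],-16.9],[1,[10.4,9,14],-16.9],[1,[10.4,9,14],-16.9],[1,[10.4,9,14],-16.9],[1,[10.4,9,14],-16.9],[1,[10.4,9,14],-16.9],[1,[10.4,9,14],-16.9],[1,[10.4,9,14],-16.9]]'; python3 -m creep '[[1,[0,0,0],0],[1,[0,0,0],0],[1,[0,0,0],0]]'
python3 - <<'E'
from cell import manip; s=manip.read_state(); print(s['eef_pos'],s['eef_rot'])
E
```

```text
clock: 2.9
eef_pos: [642.5, -191.8, 119.5]
eef_rot: [3.142, -0.0, 1.471]
wrist_force: [0.5, 0.3, 0.3]
finger_gap: 94.2
finger_force: 0.0
clock: 3.2
eef_pos: [642.7, -191.3, 119.4]
eef_rot: [-3.142, -0.0, 1.474]
wrist_force: [-0.3, 0.2, 0.4]
finger_gap: 93.8
finger_force: 0.0
[ 642.69643188 -191.32021471  119.44137891] [-3.14156875e+00 -5.81024372e-05  1.47400900e+00]
```

```bash
python3 -m creep '[[1,[0,0,4.5],0],[1,[0,0,8],0],[1,[0,0,9.5],0],[1,[0,0,9.5],0],[1,[0,0,9.5],0],[-1,[0,0,9.5],0],[-1,[0,0,9.5],0],[-1,[0,0,9.5],0],[-1,[0,0,9.5],0],[-1,[0,0,9.5],0],[-1,[0,0,9.5],0],[-1,[0,0,9.5],0]]' 15; python3 -m creep '[[-1,[0,0,0],0],[-1,[0,0,0],0],[-1,[0,0,0],0]]'
```

```text
clock: 4.4
eef_pos: [642.9, -191.4, 25.1]
eef_rot: [3.141, 0.0, 1.475]
wrist_force: [-2.0, 0.2, 5.5]
finger_gap: 67.7
finger_force: 15.0
clock: 4.7
eef_pos: [642.9, -191.4, 25.1]
eef_rot: [3.141, 0.0, 1.475]
wrist_force: [-2.4, 1.1, 6.1]
finger_gap: 67.9
finger_force: 15.0
```

```bash
python3 -m creep '[[-1,[0.7,-0.5,0],-0.4],[-1,[1.4,-1,0],-0.9],[-1,[2.1,-1.5,0],-1.4],[-1,[2.92,-1.95,0],-1.81],[-1,[2.92,-1.95,0],-1.81],[-1,[2.92,-1.95,0],-1.81],[-1,[2.92,-1.95,0],-1.81]]' 30
python3 - <<'E'
from h import *
s=manip.read_state(); print(s['eef_pos'],s['eef_rot'],s['wrist_force'])
p=manip.camera_params('wrist'); im=manip.camera('wrist')[:,:,::-1]
cv2.imwrite('pics/w2.png',im); np.save('w2.npy',p,allow_pickle=True)
E
```

```text
clock: 5.4
eef_pos: [626.1, -159.7, 25.1]
eef_rot: [-3.142, -0.001, 1.634]
wrist_force: [-5.0, 5.6, 8.7]
finger_gap: 68.0
finger_force: 30.0
[ 626.13152838 -159.67854077   25.10207313] [-3.14157517e+00 -7.82919688e-04  1.63350183e+00] [-4.96915796  5.58949339  8.69538387]
```

View pics/w2.png

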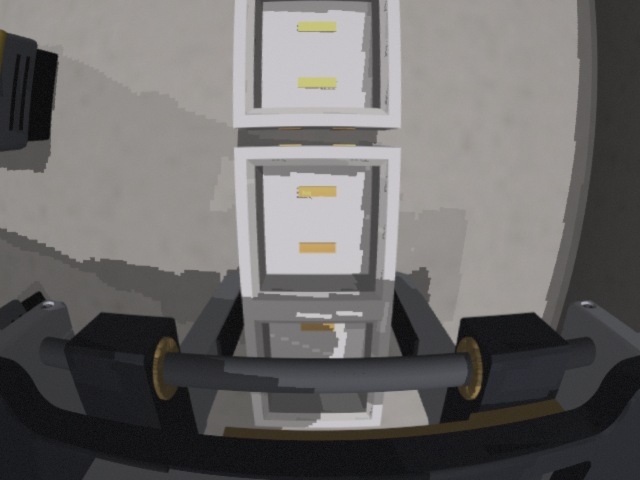

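The wrist view shows the pair in line: charger end cols 234–400 at row 126, add-on end 236–400 at row 149. A gap of about 10 mm is left, so I'll close it with gentle pressing.

```bash
python3 -m creep '[[-1,[0.4,0,0],0],[-1,[0.8,0,0],0],[-1,[0.9,0,0],0],[-1,[0.9,0,0],0]]'; python3 -m creep '[[-1,[0.1,0,0],0],[-1,[0.2,0,0],0],[-1,[0.2,0,0],0],[-1,[0.2,0,0],0]]'
```

```text
clock: 5.85
eef_pos: [625.9, -152.0, 25.1]
eef_rot: [3.141, 0.001, 1.633]
wrist_force: [1.1, -3.6, 6.0]
finger_gap: 67.8
finger_force: 30.0
clock: 6.25
eef_pos: [625.8, -151.5, 25.1]
eef_rot: [3.14, 0.003, 1.632]
wrist_force: [1.7, -13.7, 4.7]
finger_gap: 67.8
finger_force: 30.0
```

```bash
python3 -m creep '[[1,[0,0,0],0],[1,[0,0,0],0],[1,[0,0,0],0],[1,[0,0,0],0],[1,[0,0,-5],0],[1,[0,0,-10],0],[1,[0,0,-15],0],[1,[0,0,-20],0],[1,[0,0,-23],0],[1,[0,0,-23],0]]'; python3 -m creep '[[1,[6,-9,0],18.7],[1,[6,-9,0],18.7],[1,[6,-9,0],18.7],[1,[6,-9,0],18.7],[1,[6,-9,0],18.7],[1,[6,-9,0],18.7],[1,[6,-9,0],18.7],[1,[6,-9,0],18.7],[1,[6,-9,0],18.7],[1,[6,-9,0],18.7],[1,[6,-9,0],18.7],[1,[6,-9,0],18.7]]'; python3 -m creep '[[1,[0,0,0],0],[1,[0,0,0],0],[1,[0,0,0],0]]'
python3 - <<'E'
from h import *
p=manip.camera_params('wrist'); im=manip.camera('wrist')[:,:,::-1]
cv2.imwrite('pics/w3.png',im); np.save('w3.npy',p,allow_pickle=True)
fit_blocks(im,p,-79)
E
```

```text
clock: 7.25
eef_pos: [626.5, -149.5, 259.7]
eef_rot: [3.134, 0.003, 1.633]
wrist_force: [0.0, -0.3, -1.3]
finger_gap: 94.1
finger_force: 0.0
clock: 8.45
eef_pos: [531.6, -94.9, 253.4]
eef_rot: [-3.141, 0.001, -0.001]
wrist_force: [-1.0, 0.3, -0.7]
finger_gap: 93.6
finger_force: 0.0
clock: 8.75
eef_pos: [531.8, -95.1, 254.3]
eef_rot: [-3.142, 0.0, 0.003]
wrist_force: [-1.2, 0.7, 0.8]
finger_gap: 93.7
finger_force: 0.0
charger rect [616.5 -17.   67.8 128.6   3.7]
   back pt [651.  -31.8] yaw 0.0616
   front pt [583.3 -19. ] yaw 0.0608Traceback (most recent call last):
  File "<stdin>", line 4, in <module>
  File "h.py", line 41, in fit_blocks
    l=cv2.fitLine(P[s].astype(np.float32),cv2.DIST_HUBER,0,.01,.01).ravel()
      ~~~~~~~~~~~^^^^^^^^^^^^^^^^^^^^^^^^^^^^^^^^^^^^^^^^^^^^^^^^^^
cv2.error: OpenCV(4.12.0) /io/opencv/modules/imgproc/src/linefit.cpp:50: error: (-215:Assertion failed) count > 0 in function 'fitLine2D_wods'
```

View pics/w3.png

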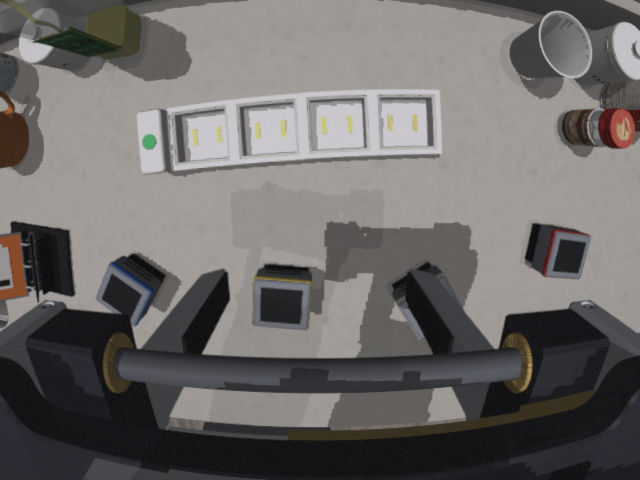

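The picture shows the row closed with no gap, cols 170–440. I'll check the offset and pack poses, and measure the packs from their caps once closer. Now I'll move back for the pack view.

```bash
python3 - <<'E'
from h import *
im=cv2.imread('pics/w3.png'); p=np.load('w3.npy',allow_pickle=True).item()
r,xs,ys=blocks(im,p); m=cv2.morphologyEx((r.min(2)>180).astype(np.uint8),cv2.MORPH_CLOSE,np.ones((9,9))); m[xs>690]=0
c=max(cv2.findContours(m,0,1)[0],key=cv2.contourArea)[:,0]; P=np.c_[xs[c[:,1]],ys[c[:,0]]]
a=.061; u=np.array([np.cos(a),np.sin(a)]); v=np.array([-u[1],u[0]]); q=np.c_[P@u,P@v]
o=np.array([615.9,-7.5]); Q=q-[o@u,o@v]
for nm,lo,hi in (('ch',-66,40),('ad',-208,-80)):
    for e in (1,-1):
        s=(Q[:,1]>lo)&(Q[:,1]<hi)&(Q[:,0]*e>28); k=np.polyfit(Q[s,1],Q[s,0],1); print(nm,e,'off',np.median(Q[s,0]),'slope',k[0].round(4))
s=(abs(Q[:,0])<28)&(Q[:,1]<-200); print('right end',np.median(Q[s,1]),'expect -216')
E
python3 -m creep '[[1,[-4,0,-2],0],[1,[-8,0,-4],0],[1,[-12,0,-4],0],[1,[-13,0,-4],0],[1,[-13,0,-4],0],[1,[-13,0,-4],0]]'
python3 - <<'E'
from h import *
p=manip.camera_params('wrist'); im=manip.camera('wrist')[:,:,::-1]
cv2.imwrite('pics/w4.png',im); np.save('w4.npy',p,allow_pickle=True)
E
```

```text
ch 1 off 33.400572822662184 slope -0.0306
ch -1 off -33.27691638953456 slope 0.0004
ad 1 off 34.02041152058007 slope -0.0006
ad -1 off -32.74647142711552 slope -0.0009
right end -216.76832048707584 expect -216
clock: 9.4
eef_pos: [402.6, -95.3, 294.4]
eef_rot: [-3.142, -0.0, 0.001]
wrist_force: [0.8, -0.7, 0.8]
finger_gap: 94.2
finger_force: 0.0
```

View pics/w4.png

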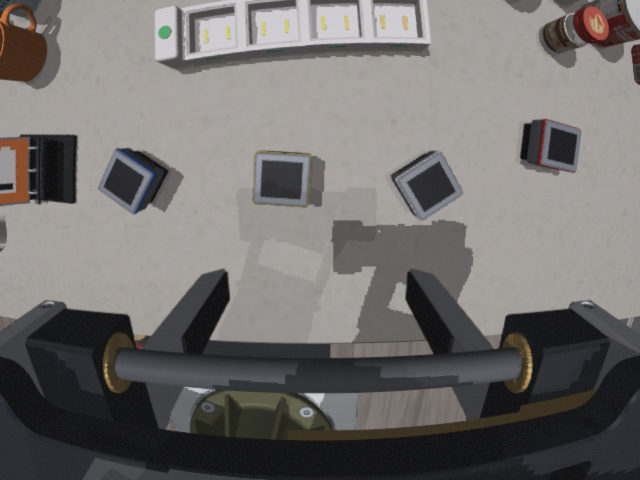

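All four caps are visible at (134,181) blue, (283,179) yellow, (428,185) white and (557,145) red. Each has a dark inner panel inside a grey rim. The row is straight and flush to within 0.7 mm. I'll fit the packs on the z=62 plane.

```bash
cat >> h.py <<'E'
def fit_packs(im,p,centres,z=62):
    out=[]
    for X0,Y0 in centres:
        xs=X0+np.arange(55,-55,-.5); ys=Y0+np.arange(55,-55,-.5)
        Y,X=np.meshgrid(ys,xs); uv=proj('wrist',np.c_[X.ravel(),Y.ravel(),np.full(X.size,z)],p).astype(np.float32).reshape(*X.shape,2)
        r=cv2.remap(im,uv[...,0],uv[...,1],cv2.INTER_LINEAR)
        m=cv2.morphologyEx((r.max(2)<90).astype(np.uint8),cv2.MORPH_OPEN,np.ones((9,9)))
        best=None
        for c in cv2.findContours(m,cv2.RETR_EXTERNAL,1)[0]:
            c=c[:,0]; P=np.c_[xs[c[:,1]],ys[c[:,0]]].astype(np.float32); (cx,cy),wh,a=cv2.minAreaRect(P)
            if cv2.contourArea(c)*.25>1000 and np.hypot(cx-X0,cy-Y0)<28: print(np.round([cx,cy,*wh,a],1),'fill',round(cv2.contourArea(c)*.25/(wh[0]*wh[1]),2))
        out.append(r)
    return np.hstack(out)
E
python3 - <<'E'
from h import *
im=cv2.imread('pics/w4.png'); p=np.load('w4.npy',allow_pickle=True).item()
C=plane('wrist',[(134,181),(283,179),(428,185),(557,145)],62,p)[:,:2]; print(C.round(0))
r=fit_packs(im,p,C); cv2.imwrite('pics/r4.png',cv2.resize(r,(800,200)))
E
```

```text
[[ 438.  118.]
 [ 435.  -59.]
 [ 430. -219.]
 [ 487. -391.]]
[437.7 133.3  44.8  40.4  56.5] fill 0.94
[445.1  96.8  75.4  51.8  12.3] fill 0.35
[434.1 -57.   43.9  39.8  85.9] fill 0.95
[ 428.5 -222.6   40.2   43.8   33.7] fill 0.95
[ 487.  -399.6   45.    40.5   83.9] fill 0.96
```

View pics/r4.png

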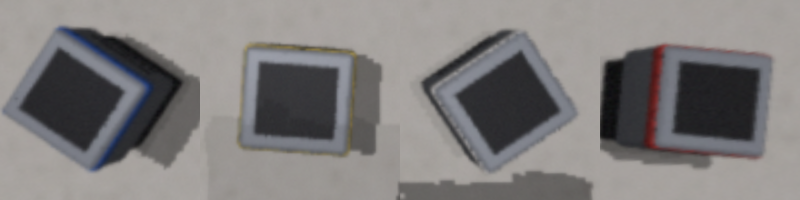

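The inner panels measure 44×40 as they should, with the long side along y. The pack poses (x, y, yaw) are:

| Pack | x | y | yaw |
|---|---|---|---|
| blue | 437.7 | 133.3 | −33.5° |
| yellow | 434.1 | −57 | −4.1° |
| white | 428.5 | −222.6 | 33.7° |
| red | 487 | −399.6 | −6.1° |

I'll start with yellow, into socket 2.

```bash
python3 -m creep '[[1,[3.15,-3.83,17.4],-17.18],[1,[3.15,-3.83,17.4],-17.18],[1,[3.15,-3.83,17.4],-17.18],[1,[3.15,-3.83,17.4],-17.18],[1,[3.15,-3.83,17.4],-17.18],[1,[3.15,-3.83,17.4],-17.18],[1,[3.15,-3.83,17.4],-17.18],[1,[3.15,-3.83,17.4],-17.18],[1,[3.15,-3.83,17.4],-17.18],[1,[3.15,-3.83,17.4],-17.18],[1,[3.15,-3.83,17.4],-17.18],[1,[3.15,-3.83,17.4],-17.18]]'; python3 -m creep '[[1,[0,0,4],0],[1,[0,0,7.8],0],[1,[0,0,7.8],0],[1,[0,0,7.8],0],[-1,[0,0,7.8],0],[-1,[0,0,7.8],0],[-1,[0,0,7.8],0],[-1,[0,0,7.8],0],[-1,[0,0,7.8],0],[-1,[0,0,7.8],0],[-1,[0,0,7.8],0],[-1,[0,0,7.8],0]]' 25
```

```text
clock: 10.65
eef_pos: [433.7, -56.8, 119.9]
eef_rot: [-3.141, -0.0, 1.496]
wrist_force: [-0.1, 0.7, -0.3]
finger_gap: 93.9
finger_force: 0.0
clock: 11.85
eef_pos: [433.7, -57.0, 42.9]
eef_rot: [3.141, 0.0, 1.5]
wrist_force: [0.7, 0.2, 5.4]
finger_gap: 57.7
finger_force: 25.0
```

```bash
python3 -m creep '[[-1,[0,0,-4],0],[-1,[0,0,-8],0],[-1,[2.66,18.3,-8],-1.52],[-1,[2.66,18.3,-8],-1.52],[-1,[2.66,18.3,-8],-1.52],[-1,[2.66,18.3,-8],-1.52],[-1,[2.66,18.3,-8],-1.52],[-1,[2.66,18.3,-8],-1.52],[-1,[2.66,18.3,-8],-1.52]]';python3 -m creep '[[-1,[0,0,1.5],0],[-1,[0,0,3.5],0],[-1,[0,0,3.5],0],[-1,[0,0,3.5],0]]'
```

```text
clock: 12.75
eef_pos: [616.7, -43.3, 122.0]
eef_rot: [-3.14, -0.0, 1.633]
wrist_force: [0.6, -0.9, -2.7]
finger_gap: 57.9
finger_force: 25.0
clock: 13.15
eef_pos: [617.3, -43.3, 87.3]
eef_rot: [-3.141, -0.0, 1.633]
wrist_force: [-0.3, 0.2, -3.3]
finger_gap: 57.7
finger_force: 25.0
```

```bash
python3 -m creep '[[-1,[0,0.08,0.5],0],[-1,[0,0.08,1],0],[-1,[0,0.08,1.6],0],[-1,[0,0.08,2.2],0],[-1,[0,0.08,2.7],0],[-1,[0,0.08,2.9],0],[-1,[0,0.08,2.9],0],[-1,[0,0.08,2.9],0]]'
```

```text
clock: 13.95
eef_pos: [618.4, -43.5, 58.9]
eef_rot: [-3.141, 0.0, 1.633]
wrist_force: [-3.7, -3.8, 5.7]
finger_gap: 57.9
finger_force: 25.0
```

```bash
python3 -m creep '[[1,[0,0,0],0],[1,[0,0,0],0],[1,[0,0,0],0],[1,[0,0,-4],0],[1,[0,0,-8],0],[1,[0,0,-12],0],[1,[-3.85,-21.9,-23.5],18.71],[1,[-3.85,-21.9,-23.5],18.71],[1,[-3.85,-21.9,-23.5],18.71],[1,[-3.85,-21.9,-23.5],18.71],[1,[-3.85,-21.9,-23.5],18.71],[1,[-3.85,-21.9,-23.5],18.71]]'; python3 -m creep '[[1,[0,0,0],10.3],[1,[0,0,0],10.3],[1,[0,0,0],10.3],[1,[0,0,0],10.3],[1,[0,0,0],10.3],[1,[0,0,0],10.3],[1,[0,0,0],10.3],[1,[0,0,0],10.3]]'
cat > look.py <<'E'
import sys
from h import *
s=manip.read_state(); print(s['eef_pos'],s['eef_rot'])
p=manip.camera_params('wrist'); im=manip.camera('wrist')[:,:,::-1].copy()
cv2.imwrite(sys.argv[1],im); np.save(sys.argv[1][5:-4]+'.npy',p,allow_pickle=True)
fit_packs(im,p,np.float64(eval(sys.argv[2])))
E
python3 look.py pics/w5.png '[(437.7,133.3),(428.5,-222.6),(487,-399.6)]'
```

```text
clock: 15.15
eef_pos: [400.1, -95.9, 297.2]
eef_rot: [3.136, -0.003, 0.726]
wrist_force: [0.4, 0.7, -0.3]
finger_gap: 94.2
finger_force: 0.0
clock: 15.95
eef_pos: [402.4, -95.2, 293.5]
eef_rot: [-3.141, -0.0, -0.161]
wrist_force: [0.3, -0.2, -0.3]
finger_gap: 94.0
finger_force: 0.0
[402.38024366 -95.16110415 293.48513139] [-3.14146254e+00 -1.60621618e-04 -1.61054116e-01]
[437.7 133.4  44.5  40.5  56.3] fill 0.95
[ 428.4 -222.6   40.1   43.8   33.7] fill 0.96
[ 486.9 -399.6   45.    40.6   84.2] fill 0.96
```

```bash
python3 -m creep '[[1,[4.6,12.2,17.4],-26.59],[1,[4.6,12.2,17.4],-26.59],[1,[4.6,12.2,17.4],-26.59],[1,[4.6,12.2,17.4],-26.59],[1,[4.6,12.2,17.4],-26.59],[1,[4.6,12.2,17.4],-26.59],[1,[4.6,12.2,17.4],-26.59],[1,[4.6,12.2,17.4],-26.59],[1,[4.6,12.2,17.4],-26.59],[1,[4.6,12.2,17.4],-26.59],[1,[4.6,12.2,17.4],-26.59],[1,[4.6,12.2,17.4],-26.59]]'; python3 -c "
from cell import manip;print(manip.read_state()['joints'])"
```

```text
clock: 17.2
eef_pos: [427.6, -223.2, 119.4]
eef_rot: [3.142, -0.0, 1.644]
wrist_force: [0.1, -0.7, -0.5]
finger_gap: 93.7
finger_force: 0.0
[-5.56959763e-01  2.64018171e-01  1.81802505e+00  1.06353947e-04
  1.05952241e+00 -6.30141392e-01]
```

```bash
python3 -m creep '[[1,[0.05,0.08,0],-5.9],[1,[0.05,0.08,0],-5.9],[1,[0.05,0.08,0],-5.9],[1,[0.05,0.08,0],-5.9],[1,[0.05,0.08,0],-5.9],[1,[0.05,0.08,0],-5.9]]'; python3 -m creep '[[1,[0,0,4],0],[1,[0,0,7.8],0],[1,[0,0,7.8],0],[1,[0,0,7.8],0],[-1,[0,0,7.8],0],[-1,[0,0,7.8],0],[-1,[0,0,7.8],0],[-1,[0,0,7.8],0],[-1,[0,0,7.8],0],[-1,[0,0,7.8],0],[-1,[0,0,7.8],0],[-1,[0,0,7.8],0]]' 25
```

```text
clock: 17.8
eef_pos: [428.4, -222.6, 119.4]
eef_rot: [3.142, -0.0, 2.149]
wrist_force: [-0.2, 0.3, -1.4]
finger_gap: 93.6
finger_force: 0.0
clock: 19.0
eef_pos: [428.6, -222.7, 41.8]
eef_rot: [3.141, 0.0, 2.149]
wrist_force: [-1.4, 1.6, 5.5]
finger_gap: 57.8
finger_force: 25.0
```

```bash
python3 -m creep '[[-1,[0,0,-4.5],0],[-1,[0,0,-9],0],[-1,[-1.69,22.13,-9],5.92],[-1,[-1.69,22.13,-9],5.92],[-1,[-1.69,22.13,-9],5.92],[-1,[-1.69,22.13,-9],5.92],[-1,[-1.69,22.13,-9],5.92],[-1,[-1.69,22.13,-9],5.92],[-1,[-1.69,22.13,-9],5.92],[-1,[-1.69,22.13,-9],5.92],[-1,[-1.69,22.13,-9],5.92]]';python3 -m creep '[[-1,[0,0,2.5],0],[-1,[0,0,4.5],0],[-1,[0,0,4.5],0],[-1,[0,0,4.5],0]]'
```

```text
clock: 20.1
eef_pos: [622.3, -116.6, 131.6]
eef_rot: [-3.141, 0.0, 1.631]
wrist_force: [0.2, -0.5, -1.0]
finger_gap: 57.9
finger_force: 25.0
clock: 20.5
eef_pos: [622.8, -116.2, 87.2]
eef_rot: [3.141, 0.0, 1.632]
wrist_force: [-0.1, 0.5, -2.0]
finger_gap: 57.9
finger_force: 25.0
```

```bash
python3 -m creep '[[-1,[0.03,0.03,0.5],0],[-1,[0.03,0.03,1],0],[-1,[0.03,0.03,1.6],0],[-1,[0.03,0.03,2.2],0],[-1,[0.03,0.03,2.7],0],[-1,[0.03,0.03,2.97],0],[-1,[0.03,0.03,2.97],0],[-1,[0.03,0.03,2.97],0]]'
```

```text
clock: 21.3
eef_pos: [623.2, -115.5, 57.8]
eef_rot: [3.141, 0.0, 1.633]
wrist_force: [-6.2, 1.8, 10.5]
finger_gap: 57.5
finger_force: 25.0
```

```bash
python3 -m creep '[[1,[0,0,0],0],[1,[0,0,0],0],[1,[0,0,0],0],[1,[0,0,-4],0],[1,[0,0,-8],0],[1,[0,0,-12],0],[1,[3.4,-21.9,-23.5],18.7],[1,[3.4,-21.9,-23.5],18.7],[1,[3.4,-21.9,-23.5],18.7],[1,[3.4,-21.9,-23.5],18.7],[1,[3.4,-21.9,-23.5],18.7],[1,[3.4,-21.9,-23.5],18.7]]'; python3 -m creep '[[1,[0,0,0],8.4],[1,[0,0,0],8.4],[1,[0,0,0],8.4],[1,[0,0,0],8.4],[1,[0,0,0],8.4],[1,[0,0,0],8.4],[1,[0,0,0],8.4],[1,[0,0,0],8.4]]'
python3 look.py pics/w6.png '[(437.7,133.3),(487,-399.6)]'
```

```text
clock: 22.5
eef_pos: [400.2, -94.9, 295.7]
eef_rot: [3.135, -0.004, 0.726]
wrist_force: [0.8, -0.1, -0.2]
finger_gap: 93.9
finger_force: 0.0
clock: 23.3
eef_pos: [402.5, -95.0, 291.8]
eef_rot: [-3.142, -0.0, 0.003]
wrist_force: [-0.4, -1.1, 0.8]
finger_gap: 94.3
finger_force: 0.0
[402.51867213 -95.04736223 291.76660234] [-3.14158448e+00 -9.71735896e-05  2.60778755e-03]
[437.6 133.4  44.7  40.5  56.3] fill 0.95
[ 487.  -399.6   45.1   40.6   84. ] fill 0.96
```

View pics/w6.png

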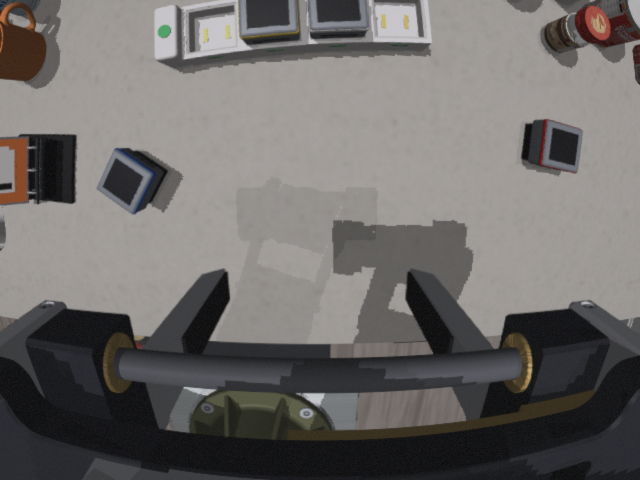

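Yellow and white sit in sockets 2 and 3. Blue is at (130,180) and red at (557,145), both unmoved. Red is next.

```bash
python3 -m creep '[[1,[8.45,30.46,17.2],-16.77],[1,[8.45,30.46,17.2],-16.77],[1,[8.45,30.46,17.2],-16.77],[1,[8.45,30.46,17.2],-16.77],[1,[8.45,30.46,17.2],-16.77],[1,[8.45,30.46,17.2],-16.77],[1,[8.45,30.46,17.2],-16.77],[1,[8.45,30.46,17.2],-16.77],[1,[8.45,30.46,17.2],-16.77],[1,[8.45,30.46,17.2],-16.77],[1,[8.45,30.46,17.2],-16.77],[1,[8.45,30.46,17.2],-16.77]]'; python3 -m creep '[[1,[0,0,0],0],[1,[0,0,0],0]]'
```

```text
clock: 24.55
eef_pos: [486.9, -399.7, 119.7]
eef_rot: [3.142, 0.0, 1.46]
wrist_force: [-0.9, -0.4, 0.1]
finger_gap: 94.3
finger_force: 0.0
clock: 24.75
eef_pos: [486.9, -399.7, 119.9]
eef_rot: [3.141, 0.0, 1.461]
wrist_force: [0.5, -0.5, 0.1]
finger_gap: 94.2
finger_force: 0.0
```

```bash
python3 -m creep '[[1,[0,0,4],0],[1,[0,0,7.8],0],[1,[0,0,7.8],0],[1,[0,0,7.8],0],[-1,[0,0,7.8],0],[-1,[0,0,7.8],0],[-1,[0,0,7.8],0],[-1,[0,0,7.8],0],[-1,[0,0,7.8],0],[-1,[0,0,7.8],0],[-1,[0,0,7.8],0],[-1,[0,0,7.8],0]]' 25; python3 -m creep '[[-1,[0,0,-4.5],0],[-1,[0,0,-9],0],[-1,[22.62,11.65,-9],-1.96],[-1,[22.62,11.65,-9],-1.96],[-1,[22.62,11.65,-9],-1.96],[-1,[22.62,11.65,-9],-1.96],[-1,[22.62,11.65,-9],-1.96],[-1,[22.62,11.65,-9],-1.96],[-1,[22.62,11.65,-9],-1.96],[-1,[22.62,11.65,-9],-1.96],[-1,[22.62,11.65,-9],-1.96],[-1,[22.62,11.65,-9],-1.96]]'; python3 -m creep '[[-1,[0,0,2.5],0],[-1,[0,0,4.5],0],[-1,[0,0,4.5],0],[-1,[0,0,4.5],0]]'
```

```text
clock: 25.95
eef_pos: [487.0, -399.8, 42.2]
eef_rot: [3.141, 0.0, 1.463]
wrist_force: [0.3, 0.7, 6.2]
finger_gap: 58.1
finger_force: 25.0
clock: 27.15
eef_pos: [626.5, -188.6, 131.7]
eef_rot: [-3.141, -0.0, 1.632]
wrist_force: [-0.7, -0.6, -3.6]
finger_gap: 58.0
finger_force: 25.0
clock: 27.55
eef_pos: [627.0, -187.9, 87.3]
eef_rot: [3.141, 0.0, 1.633]
wrist_force: [0.0, -0.4, -3.1]
finger_gap: 58.0
finger_force: 25.0
```

Then insert (to z≈58.2), release, and return to the view pose.

```bash
python3 -m creep '[[-1,[0.02,0.04,0.5],0],[-1,[0.02,0.04,1],0],[-1,[0.02,0.04,1.6],0],[-1,[0.02,0.04,2.2],0],[-1,[0.02,0.04,2.7],0],[-1,[0.02,0.04,2.95],0],[-1,[0.02,0.04,2.95],0],[-1,[0.02,0.04,2.95],0]]'; python3 -m creep '[[1,[0,0,0],0],[1,[0,0,0],0],[1,[0,0,0],0],[1,[0,0,-4],0],[1,[0,0,-8],0],[1,[0,0,-12],0],[1,[10.6,-21.9,-23.5],18.7],[1,[10.6,-21.9,-23.5],18.7],[1,[10.6,-21.9,-23.5],18.7],[1,[10.6,-21.9,-23.5],18.7],[1,[10.6,-21.9,-23.5],18.7],[1,[10.6,-21.9,-23.5],18.7]]'; python3 -m creep '[[1,[0,0,0],8.4],[1,[0,0,0],8.4],[1,[0,0,0],8.4],[1,[0,0,0],8.4],[1,[0,0,0],8.4],[1,[0,0,0],8.4],[1,[0,0,0],8.4],[1,[0,0,0],8.4]]'
python3 look.py pics/w7.png '[(437.7,133.3)]'
```

```text
clock: 28.35
eef_pos: [627.5, -187.8, 58.1]
eef_rot: [3.141, 0.001, 1.634]
wrist_force: [-4.9, -4.6, 7.5]
finger_gap: 57.9
finger_force: 25.0
clock: 29.55
eef_pos: [400.1, -94.0, 294.4]
eef_rot: [3.139, -0.002, 0.728]
wrist_force: [-0.0, -0.7, 1.0]
finger_gap: 93.9
finger_force: 0.0
clock: 30.35
eef_pos: [402.2, -95.1, 292.2]
eef_rot: [-3.142, -0.0, 0.004]
wrist_force: [-1.0, -0.7, 0.8]
finger_gap: 93.8
finger_force: 0.0
[402.15678079 -95.11727364 292.24248203] [-3.14154087e+00 -3.59774196e-05  4.15424328e-03]
[437.6 133.2  44.7  40.5  56.3] fill 0.95
```

```bash
python3 -m creep '[[1,[3.64,-22.8,17.2],-11.21],[1,[3.64,-22.8,17.2],-11.21],[1,[3.64,-22.8,17.2],-11.21],[1,[3.64,-22.8,17.2],-11.21],[1,[3.64,-22.8,17.2],-11.21],[1,[3.64,-22.8,17.2],-11.21],[1,[3.64,-22.8,17.2],-11.21],[1,[3.64,-22.8,17.2],-11.21],[1,[3.64,-22.8,17.2],-11.21],[1,[3.64,-22.8,17.2],-11.21],[1,[3.64,-22.8,17.2],-11.21]]'; python3 -m creep '[[1,[0,0,0],0],[1,[0,0,0],0]]'; python3 -m creep '[[1,[0,0,4],0],[1,[0,0,7.8],0],[1,[0,0,7.8],0],[1,[0,0,7.8],0],[-1,[0,0,7.8],0],[-1,[0,0,7.8],0],[-1,[0,0,7.8],0],[-1,[0,0,7.8],0],[-1,[0,0,7.8],0],[-1,[0,0,7.8],0],[-1,[0,0,7.8],0],[-1,[0,0,7.8],0]]' 25
```

```text
clock: 31.5
eef_pos: [438.6, 132.4, 120.7]
eef_rot: [3.141, -0.001, 0.977]
wrist_force: [0.2, -0.1, 0.4]
finger_gap: 94.0
finger_force: 0.0
clock: 31.7
eef_pos: [438.4, 132.7, 120.4]
eef_rot: [3.141, -0.0, 0.978]
wrist_force: [0.5, 0.0, -0.1]
finger_gap: 94.3
finger_force: 0.0
clock: 32.9
eef_pos: [438.5, 132.9, 42.6]
eef_rot: [3.141, -0.0, 0.979]
wrist_force: [-1.7, 0.4, 6.8]
finger_gap: 58.0
finger_force: 25.0
```

```bash
python3 -m creep '[[-1,[0,0,-4.5],0],[-1,[0,0,-9],0],[-1,[1.11,20.37,-9],-7.49],[-1,[1.11,20.37,-9],-7.49],[-1,[1.11,20.37,-9],-7.49],[-1,[1.11,20.37,-9],-7.49],[-1,[1.11,20.37,-9],-7.49],[-1,[1.11,20.37,-9],-7.49],[-1,[1.11,20.37,-9],-7.49],[-1,[1.11,20.37,-9],-7.49],[-1,[1.11,20.37,-9],-7.49],[-1,[1.11,20.37,-9],-7.49]]'; python3 -m creep '[[-1,[0,0,2.5],0],[-1,[0,0,4.5],0],[-1,[0,0,4.5],0],[-1,[0,0,4.5],0]]'
```

```text
clock: 34.1
eef_pos: [613.4, 28.9, 132.6]
eef_rot: [3.141, 0.0, 1.633]
wrist_force: [0.6, -0.5, -3.3]
finger_gap: 58.0
finger_force: 25.0
clock: 34.5
eef_pos: [613.7, 28.6, 87.9]
eef_rot: [3.141, 0.0, 1.633]
wrist_force: [-0.2, -0.3, -2.6]
finger_gap: 57.7
finger_force: 25.0
```

```bash
python3 -m creep '[[-1,[0,0,0.5],0],[-1,[0,0,1],0],[-1,[0,0,1.6],0],[-1,[0,0,2.2],0],[-1,[0,0,2.7],0],[-1,[0,0,2.95],0],[-1,[0,0,2.95],0],[-1,[0,0,2.95],0]]'; python3 -m creep '[[1,[0,0,0],0],[1,[0,0,0],0],[1,[0,0,0],0],[1,[0,0,-4],0],[1,[0,0,-8],0],[1,[0,0,-12],0],[1,[-8,-12,-22],18.7],[1,[-8,-12,-22],18.7],[1,[-8,-12,-22],18.7],[1,[-8,-12,-22],18.7],[1,[-8,-12,-22],18.7],[1,[-8,-12,-22],18.7]]'; python3 -m creep '[[1,[0,0,0],8.4],[1,[0,0,0],8.4],[1,[0,0,0],8.4],[1,[0,0,0],8.4],[1,[0,0,0],8.4],[1,[0,0,0],8.4],[1,[0,0,0],8.4],[1,[0,0,0],8.4]]'
python3 look.py pics/w8.png '[]' 2>/dev/null; ls pics
```

```text
clock: 35.3
eef_pos: [613.5, 28.3, 58.5]
eef_rot: [-3.141, 0.0, 1.633]
wrist_force: [-6.6, -4.0, 9.4]
finger_gap: 57.8
finger_force: 25.0
clock: 36.5
eef_pos: [498.6, -59.2, 278.6]
eef_rot: [3.14, -0.001, 0.726]
wrist_force: [0.6, -0.3, 0.6]
finger_gap: 94.2
finger_force: 0.0
clock: 37.3
eef_pos: [498.8, -58.8, 277.7]
eef_rot: [3.142, 0.0, 0.003]
wrist_force: [-0.1, 0.8, 0.2]
finger_gap: 93.9
finger_force: 0.0
[498.80669637 -58.81065694 277.73029455] [3.14156648e+00 1.46028949e-05 2.90752462e-03]
r1.png
r4.png
scene0.png
top0.png
topz.png
w1.png
w2.png
w3.png
w4.png
w5.png
w6.png
w7.png
w8.png
wrist0.png
```

View pics/w8.png

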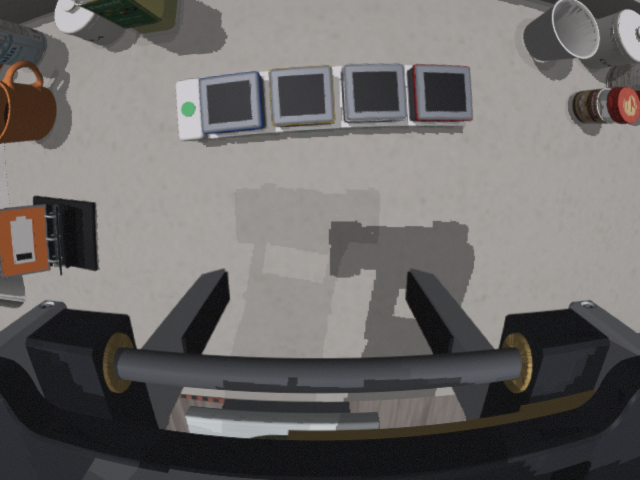

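All four packs sit in the row at (232,101), (302,95), (374,92) and (442,92). I'll check depth and centring at z=78, then move to view the sign.

```bash
python3 - <<'E'
from h import *
im=cv2.imread('pics/w8.png'); p=np.load('w8.npy',allow_pickle=True).item()
fit_packs(im,p,[(613.7,28.4),(618.1,-43.4),(623.1,-115.8),(627.5,-187.6)],78)
E
python3 -m creep '[[1,[-8,-30,-2],0],[1,[-8,-30,-2],0],[1,[-8,-30,-2],0],[1,[-8,-30,-2],0],[1,[-8,-30,-2],0],[1,[-8,-30,-2],0],[1,[-8,-30,-2],0],[1,[-8,-30,-2],0],[1,[-8,-30,-2],0],[1,[-8,-30,-2],0]]'
python3 look.py pics/w9.png '[]' 2>/dev/null
```

```text
[612.7  28.3  39.2  43.5   3.4] fill 0.96
[617.7 -43.5  39.3  43.3   3.6] fill 0.97
[ 622.5 -115.9   39.8   44.     3.7] fill 0.96
[ 626.6 -187.5   40.2   44.3    3.8] fill 0.97
clock: 38.35
eef_pos: [419.4, 239.9, 297.7]
eef_rot: [3.141, 0.0, -0.002]
wrist_force: [-0.5, -0.5, -0.8]
finger_gap: 93.5
finger_force: 0.0
[419.39271769 239.92596887 297.6609244 ] [ 3.14137464e+00  8.29585462e-05 -1.63780555e-03]
```

View pics/w9.png

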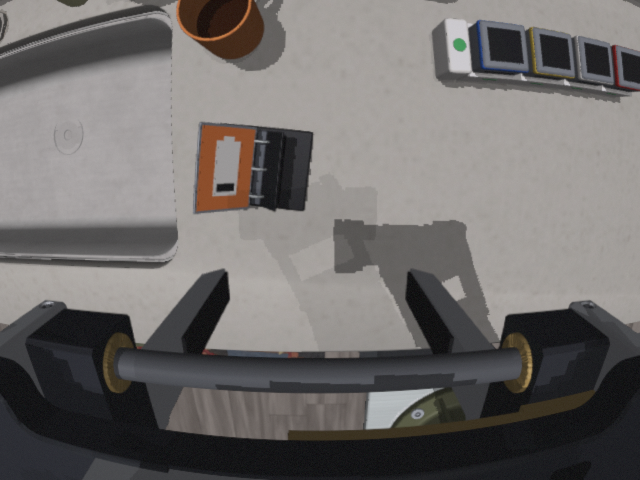

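The leaf's free edge runs from (200,123) to (195,213). The rings lie on cols ~253–262, rows 138–207, and the foot's right edge runs (312,131)–(303,210).

```bash
python3 - <<'E'
from h import *
p=np.load('w9.npy',allow_pickle=True).item()
print('edge95',plane('wrist',[(200,123),(195,213)],95,p).round(1))
print('rings40',plane('wrist',[(262,138),(258,170),(253,206)],40,p).round(1))
print('foot0',plane('wrist',[(312,131),(303,210)],0,p).round(1), 'foot5',plane('wrist',[(312,131),(303,210)],5,p).round(1))
E
```

```text
edge95 [[514.1 357.4  95. ]
 [421.1 367.2  95. ]]
rings40 [[496.4 301.7  40. ]
 [459.7 307.1  40. ]
 [417.8 314.2  40. ]]
foot0 [[504.4 245.5   0. ]
 [405.  257.3   0. ]] foot5 [[504.3 245.5   5. ]
 [405.9 257.1   5. ]]
```

The foot edge length is 100 and the leaf edge 52 mm from the axis, so the measurement holds. The hinge is at (461.6, 311) with yaw −0.115. I'll close the fingers and come down outside the leaf.

```bash
python3 -m creep '[[-1,[5.3,-16.2,6],1.3],[-1,[5.3,-16.2,6],1.3],[-1,[5.3,-16.2,6],1.3],[-1,[5.3,-16.2,6],1.3],[-1,[5.3,-16.2,6],1.3],[-1,[5.3,-16.2,6],1.3],[-1,[5.3,-16.2,6],1.3],[-1,[5.3,-16.2,6],1.3]]' 10; python3 -m creep '[[-1,[0,0,5],0],[-1,[0,0,10],0],[-1,[0,0,14],0],[-1,[0,0,15.4],0],[-1,[0,0,15.4],0],[-1,[0,0,15.4],0]]'
```

```text
clock: 39.2
eef_pos: [472.3, 402.2, 238.8]
eef_rot: [-3.141, -0.001, -0.115]
wrist_force: [0.5, -0.2, -0.1]
finger_gap: 33.4
finger_force: 0.0
clock: 39.8
eef_pos: [472.9, 403.7, 86.2]
eef_rot: [-3.139, -0.002, -0.114]
wrist_force: [-0.1, 0.1, -0.1]
finger_gap: 0.6
finger_force: 0.0
```

```bash
python3 -m creep '[[-1,[0,1.5,0],0],[-1,[0,2.5,-0.2],0],[-1,[0,3.5,-0.6],0],[-1,[0,4.5,-1],0],[-1,[0,5.5,-1.4],0],[-1,[0,6.5,-1.7],0],[-1,[0,7.5,-2],0],[-1,[0,8.5,-2],0],[-1,[0,9.5,-2],0],[-1,[0,10.5,-2],0],[-1,[0,10.5,-2],0],[-1,[0,10.5,-2],0]]'; python3 -m creep '[[-1,[0,1,0],0],[-1,[0,1,0],0],[-1,[0,1,-4],0],[-1,[0,0,-9],0],[-1,[-3,-3,-14],0],[-1,[-5,4,-19],0],[-1,[-5,8,-20],0],[-1,[-5,8,-20],0],[-1,[-5,8,-20],0],[-1,[-5,8,-20],0]]'; python3 look.py pics/w10.png '[]' 2>/dev/null
```

```text
clock: 41.0
eef_pos: [460.1, 298.8, 103.8]
eef_rot: [-3.141, 0.0, -0.114]
wrist_force: [-0.5, -0.6, -0.4]
finger_gap: 0.8
finger_force: 0.0
clock: 42.0
eef_pos: [401.4, 225.1, 303.9]
eef_rot: [-3.141, -0.001, -0.114]
wrist_force: [-0.6, -0.8, -0.7]
finger_gap: 0.7
finger_force: 0.0
[401.35805885 225.07863102 303.87542163] [-3.14099493e+00 -6.42144507e-04 -1.14489617e-01]
```

View pics/w10.png

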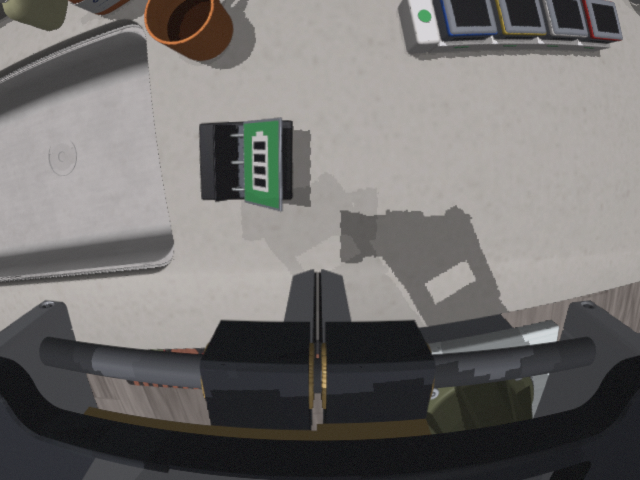

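The leaf lies on the right, green, with its edge at (282,119)–(280,209). The mug is in place and the packs are in the row. A last numeric check of the edge, then I'll sign off.

```bash
python3 - <<'E'
from h import *
p=np.load('w10.npy',allow_pickle=True).item()
e=plane('wrist',[(282,119),(280,209)],95,p); d=(e.mean(0)[:2]-[461.6,311])@[.115,.993]
print(e.round(0),'offset from axis',d.round(1),'(want about -55)')
fit_packs(cv2.imread('pics/w10.png'),p,[(613.7,28.4),(618.1,-43.4),(623.1,-115.8)],78)
s=manip.read_state(); print(s['clock'],s['qd'].round(3))
if -65<d<-45: print(manip.sign_off())
E
```

```text
[[500. 248.  95.]
 [409. 262.  95.]] offset from axis -56.1 (want about -55)
[621.4  28.6 109.5  94.5  90. ] fill 0.72
[625.8 -43.2 109.5  94.5  90. ] fill 0.72
[ 630.3 -115.5  109.5   95.5   90. ] fill 0.68
42.05 [ 0.01   0.021 -0.001 -0.001  0.002 -0.001]
the job is handed in; nothing more can be done
None
```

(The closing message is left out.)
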